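Lengthen the document-camera boom by one hole

ROBOT

A 6-joint arm with a two-finger parallel gripper is mounted at the origin on the work surface. World frame = base frame: x ahead of the robot, y to its left, z up, the work surface at z = 0. Lengths are in m, angles in rad, forces in N, time in s.
With the tool pointing down it reaches from about 0.3 to 0.875 m from the base axis. Payload 6.4 kg.
Tool frame: the origin (TCP) lies at the very end of the fingers, on their centre line; the grasp point (between the pads) lies 19 mm behind it (ctrl.hold_point_z is the distance from the TCP to the grasp point, in m); y points along the fingers, x is the direction in which the jaws open and shut, and the axes are right-handed (so a half turn about y gives the same grasp; the last joint's range is limited). The gripper opens to 85 mm and grips with 20 to 120 N. Pads are 22 mm wide; open, the fingers measure 114 mm over their backs; the gripper's body (76 mm by 85 mm) begins 54 mm behind the grasp point. The pads swing forward as they close: fully open they stand 13 mm farther back than shut.
Start: joints at [-1.388, 0.181, 1.607, -0, 1.354, -0.206], TCP at [0.218, -0.532, 0.231] pointing down, gripper open.
Joint ranges: [-2.99, 2.99], [-0.89, 2.07], [0.3, 2.58], [-1.14, 4.28], [0, 2.63], [-3.12, 3.12]. Speed limits (rad/s): [2.57, 2.57, 3.01, 3.14, 3.14, 3.14].

INTERFACE

Orientations are given as a unit quaternion [w, x, y, z].
In Python, from bench import ctrl, imaging gives the robot as it stands.
- The arm moves only by the shell command python3 -m jog 'ROWS'. ROWS is JSON, a list of rows, each a list of 3 entries, a list of its own where there are three numbers: the shift along the tool's x, y, z in cm, then the turn, a rotation vector about the tool's x, y, z in rad, then the finger opening in cm, from 0 to 8.54. A call has 1 to 12 rows; each row shifts and turns the pose as measured when the row begins, along the tool's axes as they then stand; what a row does not reach is not made up. A row lasts 1/12 s, in which the tool goes at most 41.7 mm and 7.16 degrees, less where a joint would pass 70% of its speed; a pose out of reach is approached as far as the arm can. A call is refused whole if a number of a shift passes 4.17 or a number of a turn 0.125, either way. A call with a gripper value outside its range is refused whole. The fingers move at their own pace and stop on an object; the grip force is fixed at half the most. Time passes only in rows, so rows that do not move let the fingers close. It gives the time, the measured TCP pose, the force and the opening at its end, in the units of the state.
- ctrl.get_obs(): the state, without advancing time (a new reading comes with each control period).
- imaging.camera(name): name is "scene" or "top" or "wrist"; returns a dict with "frame" (384x512x3 uint8, red, green, blue), "depth" (384x512 float32, m along the optical axis (not along the pixel's ray), 0 where there is no reading), "K" (3x3 intrinsics, pixels), "R" (3x3) and "t" (3): a world point X has camera coordinates R X + t. Camera axes: x right, y down, z forward; pixel columns grow to the right and rows downward; lengths in m; the calibration is good to about 2 mm. A picture is of the moment at which its call begins.
- ctrl.hand_in(): hands the job in, once; it reports no verdict.
The state is a dict: "time_s": time; "q": joint angles; "dq": joint speeds; "joint_efforts": joint torques, N m; "eef_pos": TCP position; "eef_rot": TCP orientation; "wrist_force": force on the tool from outside, world axes, zero at the start; "torque": the same for the moment, N m; "opening": opening from 0.0 (shut) to 1.0 (fully open).
Only numpy, scipy, OpenCV 4.12 (cv2) and the standard library are available. Lean on these libraries where they do the work, as an engineer would, in place of code of your own. Each camera call takes 0.05 s, during which the arm holds its last target. There are 200 camera calls.

TASK

The document camera on the desk does not reach over the middle of the blue folder: lengthen its boom by one hole. Press the brass snap button flush, slide the sleeve outwards (towards the camera head) by its blue ridge until the button snaps fully up in the next hole, then let go. Do it gently, without forcing the latch, and leave the two bottles and the rubber stamp standing where they are.

Things in the scene. Friction and masses are not known exactly. Their poses are not given: they have to be found in the camera images.
- stand: fixed document-camera stand, 130 x 170 mm foot plate, 181 mm post at x = -175 mm. Origin on the desk under the snap button; x runs along the level boom to the camera head (the lengthening direction). The boom is clamped on the post at a different height each time, which is not reported: the sleeve's flat top lies 130 to 160 mm above the desk. Find it by touch or by eye; the clamp is rigid
- sleeve (a joint): slide of the boom's silver sleeve along the stand's +x, m: about 0 at the start (1.5 mm play either way), 0.030 at the next hole. Friction about 6 N, no spring. Sleeve 30 x 30 x 235 mm, from x = -85 to +150 mm at the start, four 12 mm holes in its top at x = +30, 0, -30, -60 mm, wall 1.5 mm. On its top a blue ridge stands across, 30 mm wide, 10 mm high, its flat face at x = 15 mm
- snap_button (a joint): how far the brass button is pressed, m: 0 up, 0.0037 flush. A 9 mm dome at x = 0 that stays there. Spring 4 N at first, 6 N flush. 1 mm proud it still blocks the sleeve; flush, a fingertip on it that pushes the ridge's near face in +x with about 13 N makes the hole's edge ride over it. The wall then keeps it down until the next hole, where it jumps up and the sleeve stops dead
- folder: open blue folder with paper slips, 280 x 220 x 5 mm, lying fixed on the desk under the camera head; origin under its centre. The black camera head (34 x 46 mm) on the sleeve's outer end looks down on it
- bottle_dark: closed deep pink bottle with white cap, 54 mm in diameter, 105 mm high, loose; origin under its base. Leave alone
- bottle_pale: closed pale pink bottle with white cap, 54 mm in diameter, 105 mm high, loose; origin under its base. Leave alone
- stamp: rubber stamp with a turned wooden handle, foot 55 x 26 mm, 72 mm high, loose; origin under its foot. Leave alone

How it is judged:
On the way, in this order (a step that is already met when the one before it is completed fails the run):
1. the snap button is pressed about flush (at least 2.5 mm down) with the sleeve still at its starting hole (value of joint snap_button above 0.0025 m and value of joint sleeve between -0.006 and 0.006 m), for 0.05 s.
2. the sleeve is on its way outwards, between the two holes, with the button held down under its wall (value of joint snap_button above 0.0045 m and value of joint sleeve between 0.01 and 0.024 m), for 0.05 s.
At the end, for the whole second after the job is handed in: The sleeve is one hole (30 mm, within 3 mm) further out and at rest, the snap button stands fully up in that hole (within 1 mm), the robot has let go, and both bottles and the stamp still stand upright where they were (value of joint sleeve between 0.027 and 0.033 m and value of joint snap_button below 0.001 m and velocity of joint sleeve between -0.005 and 0.005 m/s and contact force between each of the arm, the fingers and stand below 0.1 N and angle between each of bottle_dark, bottle_pale, stamp's own z axis and vertical below 0.1 rad); the robot touches nothing.
It fails at once if the stand, its sleeve or button is pressed or pushed with more than 25 N (crushing the button or ramming the latch) (contact force between any of the fingers, the arm and stand above 25 N).
It fails at once if a bottle or the stamp is shifted by more than 20 mm (distance of any of bottle_dark, bottle_pale, stamp from where it was at the start of the episode above 0.02 m).
It also fails if it takes over 54 s, if anything falls off the work surface, if the arm or the gripper's body presses on something with over 40 N, if the wrist force passes 120 N, or if a joint passes its speed limit or range.

## Working session

There is one attempt and no reset: what is moved stays moved. The work goes in short steps, Python scripts to look and compute and a shell command to move; the robot and the scene stay as the last step left them, time stands still between calls to the robot, and variables do not carry over. Pictures are saved under pics/ and viewed, about 8 in all and at most 12, crops included, and the job is handed in when it is done.

```bash
mkdir -p pics
python3 - <<'E'
from bench import ctrl, imaging
import cv2,numpy as np
o=ctrl.get_obs();print({k:np.round(v,3) for k,v in o.items()})
ims=[]
for n in ["scene","top"]:
    c=imaging.camera(n);np.savez(f"{n}0.npz",**c);cv2.imwrite(f"pics/{n}0.png",c["frame"][...,::-1])
E
```

```text
{'time_s': np.float64(0.0), 'q': array([-1.388,  0.182,  1.608, -0.   ,  1.354, -0.206]), 'dq': array([-0.001,  0.   , -0.   , -0.001,  0.   ,  0.001]), 'joint_efforts': array([-1.0000e-03, -4.4487e+01, -3.5134e+01, -0.0000e+00,  9.0000e-03,
       -0.0000e+00]), 'eef_pos': array([ 0.218, -0.532,  0.23 ]), 'eef_rot': array([ 0.588, -0.587,  0.394, -0.394]), 'wrist_force': array([ 0.207, -0.637,  0.207]), 'torque': array([-0.006, -0.039, -0.018]), 'opening': np.float64(0.999)}
```

View pics/scene0.png

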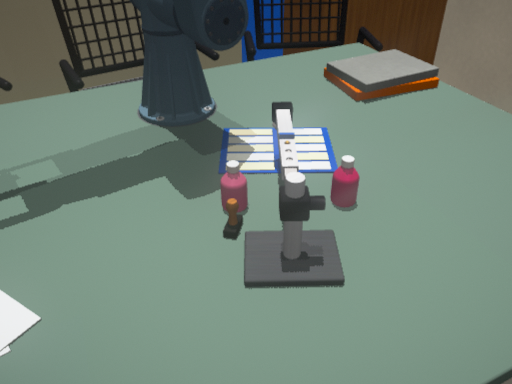

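View pics/top0.png

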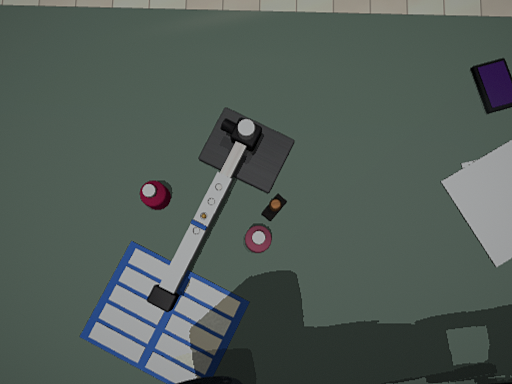

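The top view shows the boom running from the post (247,128) to the head (162,297), with the brass button near (203,216) and the blue ridge near (199,225). The bottles are at (153,193) and (259,238), and the stamp is at (274,207). Next I'll get the world positions.

```bash
cat > h.py <<'E'
import numpy as np,cv2
def ray(c,u,v,z):
    d=c["R"].T@np.linalg.inv(c["K"])@np.array([u,v,1.]); C=-c["R"].T@c["t"]
    return C+d*(z-C[2])/d[2]
def pt(c,u,v):
    d=c["depth"][int(round(v)),int(round(u))]
    return c["R"].T@(d*np.linalg.inv(c["K"])@np.array([u,v,1.])-c["t"])
E
python3 - <<'E'
from h import *
c=dict(np.load("top0.npz"))
K=c["K"];print(K, "cam",-c["R"].T@c["t"])
for n,(u,v) in dict(post=(247,128),s1=(232,162),s2=(215,196),s3=(190,245),s4=(180,265),ridge=(199,224),but=(203,216),head=(162,297),dark=(149,189),pale=(259,237),stamp=(275,204),desk=(320,180)).items(): print(n,pt(c,u,v).round(4))
hsv=cv2.cvtColor(c["frame"],cv2.COLOR_RGB2HSV)
sub=np.zeros(hsv.shape[:2],bool);sub[180:240,180:225]=1
for n,lo,hi in [("blue",(105,120,50),(130,255,255)),("brass",(8,60,50),(30,255,255))]:
    m=(cv2.inRange(hsv,lo,hi)>0)&sub; v,u=np.nonzero(m); print(n,len(u),u.mean(),v.mean(),u.min(),u.max(),v.min(),v.max())
im=cv2.resize(c["frame"][100:320,130:300,::-1],None,fx=2.7,fy=2.7,interpolation=cv2.INTER_CUBIC)
# sleeve mask: bright grey
m=((hsv[...,1]<60)&(hsv[...,2]>120)&(c["depth"]<c["depth"][180,320]-.08)).astype(np.uint8); m[:150]=0;m[285:]=0
v,u=np.nonzero(m);P=np.array([pt(c,a,b) for a,b in zip(u,v)])
print(len(P),np.median(P[:,2]),np.percentile(P[:,2],[10,90]))
z=np.median(P[:,2]); Q=np.array([ray(c,a,b,z)[:2] for a,b in zip(u,v)])
l=cv2.fitLine(Q.astype(np.float32),cv2.DIST_L2,0,.01,.01).ravel();print(l,np.arctan2(l[1],l[0]))
print(z)
E
```

```text
[[482.43340721   0.         247.69474949]
 [  0.         482.43340721 192.85707498]
 [  0.           0.           1.        ]] cam [ 0.45355831 -0.0186194   1.02332681]
post [ 0.6987 -0.0087  0.1819]
s1 [0.6447 0.0182 0.1394]
s2 [0.5787 0.0472 0.146 ]
s3 [0.4882 0.0897 0.1415]
s4 [0.4517 0.1057 0.1453]
ridge [0.5258 0.0735 0.1545]
but [0.5414 0.0678 0.145 ]
head [0.3947 0.1346 0.1485]
dark [0.5946 0.1775 0.1072]
pale [ 0.5081 -0.0362  0.105 ]
stamp [ 0.5763 -0.0671  0.072 ]
desk [ 0.6407 -0.1671 -0.0028]
blue 70 198.27142857142857 224.4857142857143 191 206 220 229
brass 17 203.23529411764707 215.47058823529412 201 205 213 217
2544 0.14319070032373793 [0.1078979  0.14566616]
[ 0.70085484 -0.7133039   0.535373    0.0659154 ] -0.7942011
0.14319070032373793
```

```bash
cat >> h.py <<'E'
from scipy.spatial.transform import Rotation as Ro
def tool(o):
    w,x,y,z=o["eef_rot"]; return Ro.from_quat([x,y,z,w])
def togo(o,p,yd):
    """shift in tool cm to p, and turn vector to have tool z down, y along yd (or -yd)"""
    R=tool(o); print("tool x,y,z cols\n",R.as_matrix().round(3))
    print("shift cm",(R.inv().apply(np.array(p)-o["eef_pos"])*100).round(2))
    for s in (1,-1):
        y=s*np.array([*yd,0.]);z=np.array([0,0,-1.]);x=np.cross(y,z)
        print("turn",(R.inv()*Ro.from_matrix(np.c_[x,y,z])).as_rotvec().round(3))
E
python3 - <<'E'
from h import *
from bench import ctrl
c=dict(np.load("top0.npz"))
hsv=cv2.cvtColor(c["frame"],cv2.COLOR_RGB2HSV)
v,u=np.nonzero((hsv[...,1]<60)&(hsv[...,2]>120)); P=np.array([pt(c,a,b) for a,b in zip(u,v)])
b=np.array([.5414,.0678]);d=np.array([-.903,.43])
for i in range(3):
    d/=np.linalg.norm(d);n=np.array([-d[1],d[0]]);r=P[:,:2]-b;s=r@d;t=r@n
    k=(abs(t)<.022)&(s>-.08)&(s<.12)&(P[:,2]>.12)
    Q=np.array([ray(c,a,e,np.median(P[k,2]))[:2] for a,e in zip(u[k],v[k])])
    l=cv2.fitLine(Q.astype(np.float32),cv2.DIST_L2,0,.01,.01).ravel();d=l[:2]*(-np.sign(l[0]));t0=(l[2:]-b)@n
print(k.sum(),"z",np.median(P[k,2]),"d",d,np.degrees(np.arctan2(d[1],d[0])),"lat off",t0,np.ptp(t[k]))
print("but",ray(c,203.2,215.5,.146),"ridge",ray(c,198.3,224.5,.154))
togo(ctrl.get_obs(),[.54,.067,.23],d)
E
```

```text
1697 z 0.14373900929827588 d [-0.90675694  0.42165372] 155.06096 lat off -0.00013702868332320675 0.030766687146531694
but [0.54220518 0.06739837 0.146     ] ridge [0.52486556 0.07480777 0.154     ]
tool x,y,z cols
 [[ 0.379 -0.     0.925]
 [-0.925  0.002  0.379]
 [-0.002 -1.     0.   ]]
shift cm [-43.18   0.13  52.5 ]
turn [-1.473  0.645  0.643]
turn [-0.76  -1.735 -1.735]
```

The tool's y axis is the approach direction (along the fingers, pointing down), so I'll align tool z with the boom.

```bash
python3 - <<'E'
s=open('h.py').read()
i=s.index("        y=s*np"); s=s[:i]+'''        z=s*np.array([*yd,0.]);y=np.array([0,0,-1.]);x=np.cross(y,z)
        print("turn",(R.inv()*Ro.from_matrix(np.c_[x,y,z])).as_rotvec().round(3))
'''
open('h.py','w').write(s)
E
python3 - <<'E'
from h import *
from bench import ctrl
togo(ctrl.get_obs(),[.54,.067,.23],np.array([-0.907,.4217]))
E
```

```text
tool x,y,z cols
 [[ 0.379 -0.     0.925]
 [-0.925  0.002  0.379]
 [-0.002 -1.     0.   ]]
shift cm [-43.18   0.13  52.5 ]
turn [-2.000e-03 -2.318e+00 -0.000e+00]
turn [ 0.     0.824 -0.002]
```

```bash
python3 -m jog '[[[-2.6,0,3.15],[0,0,0],0],[[-2.6,0,3.15],[0,0,0],0],[[-2.6,0,3.15],[0,0,0],0],[[-2.6,0,3.15],[0,0,0],0],[[-2.6,0,3.15],[0,0,0],0],[[-2.6,0,3.15],[0,0,0],0],[[-2.6,0,3.15],[0,0,0],0],[[-2.6,0,3.15],[0,0,0],0],[[-2.6,0,3.15],[0,0,0],0],[[-2.6,0,3.15],[0,0,0],0],[[-2.6,0,3.15],[0,0,0],0],[[-2.6,0,3.15],[0,0,0],0]]'
python3 -m jog '[[[0,0,0],[0,0.12,0],0],[[0,0,0],[0,0.12,0],0],[[0,0,0],[0,0.12,0],0],[[0,0,0],[0,0.12,0],0],[[0,0,0],[0,0.12,0],0],[[0,0,0],[0,0.12,0],0],[[0,0,0],[0,0.1,0],0],[[0,0,0],[0,0,0],0]]'
python3 - <<'E'
from h import *
from bench import ctrl
togo(ctrl.get_obs(),[.54,.067,.23],np.array([-0.907,.4217]))
E
```

```text
time_s: 1.1
eef_pos: [0.4493, -0.0939, 0.2263]
eef_rot: [0.585, -0.583, 0.401, -0.396]
wrist_force: [0.8, -0.7, 0.1]
opening: -0.003
time_s: 1.77
eef_pos: [0.4504, -0.0808, 0.2235]
eef_rot: [0.37, -0.371, 0.607, -0.598]
wrist_force: [0.3, -0.3, 0.2]
opening: -0.001
tool x,y,z cols
 [[-0.451 -0.008  0.893]
 [-0.893  0.011 -0.451]
 [-0.006 -1.    -0.012]]
shift cm [-17.23  -0.56   1.33]
turn [0.01  3.109 0.018]
turn [ 0.012 -0.032 -0.006]
```

```bash
python3 -m jog '[[[-4,-0.1,0.3],[0.012,-0.032,-0.006],0],[[-4,-0.1,0.3],[0,0,0],0],[[-4,-0.1,0.3],[0,0,0],0],[[-3.5,-0.1,0.3],[0,0,0],0],[[0,0,0],[0,0,0],0],[[0,0,0],[0,0,0],0]]'
python3 - <<'E'
from h import *
from bench import ctrl,imaging
togo(ctrl.get_obs(),[.5386,.069,.20],np.array([-0.907,.4217]))
a=[]
for n in ["wrist","scene"]:
    c=imaging.camera(n);np.savez(f"{n}1.npz",**c);a.append(c["frame"][...,::-1])
s=cv2.resize(a[1][80:260,200:380],(384,384),interpolation=cv2.INTER_CUBIC)
cv2.imwrite("pics/w1.png",cv2.resize(np.hstack([a[0],s]),(800,343)))
E
```

```text
time_s: 2.27
eef_pos: [0.5299, 0.0569, 0.2261]
eef_rot: [-0.383, 0.384, -0.594, 0.594]
wrist_force: [0.3, -0.3, 0.2]
opening: 0.002
tool x,y,z cols
 [[-0.411 -0.001  0.912]
 [-0.912 -0.001 -0.411]
 [ 0.001 -1.    -0.   ]]
shift cm [-1.46  2.61  0.3 ]
turn [ 2.00e-03 -3.13e+00 -0.00e+00]
turn [0.    0.012 0.001]
```

View pics/w1.png

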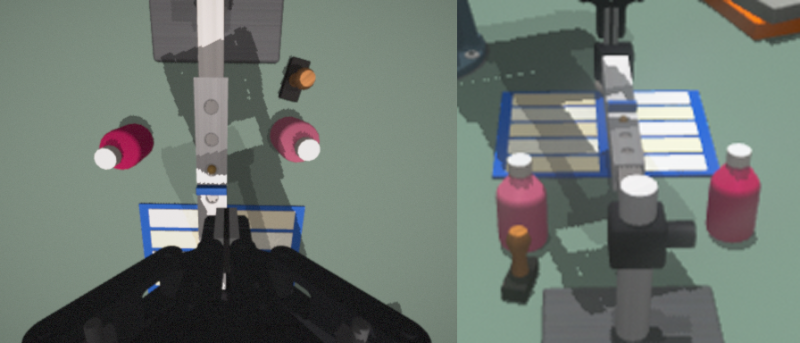

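The wrist view shows the button at (236,188) in full-resolution pixels. The ridge is just below it at row ~211, and both bottles and the stamp are well clear.

Run:
```python
from h import *
c=dict(np.load("wrist1.npz"));hsv=cv2.cvtColor(c["frame"],cv2.COLOR_RGB2HSV)
for n,lo,hi,w in [("brass",(8,60,50),(30,255,255),(175,200,225,250)),("blue",(105,120,50),(130,255,255),(195,225,218,256))]:
    m=cv2.inRange(hsv,lo,hi);q=np.zeros_like(m);q[w[0]:w[1],w[2]:w[3]]=m[w[0]:w[1],w[2]:w[3]]
    v,u=np.nonzero(q);print(n,len(u),u.mean(),v.mean(),u.min(),u.max(),v.min(),v.max());
    P=np.array([pt(c,a,b) for a,b in zip(u,v)]);print(P.mean(0),P.min(0),P.max(0), "s rel",((P[:,:2]-[.5422,.0674])@[-.907,.4217]).min(),((P[:,:2]-[.5422,.0674])@[-.907,.4217]).max())
for r in (95,105,137,172,200): print(r,[pt(c,a,r).round(4) for a in (222,236,250)])
```

```text
brass 84 236.67857142857142 189.4047619047619 232 241 185 194
[0.54382708 0.06592604 0.14507021] [0.53904511 0.06207073 0.13999188] [0.54710075 0.07062988 0.14807224] s rel -0.0052110571557008765 0.002256951399392445
blue 336 236.5 212.54761904761904 220 253 208 217
[0.5267645  0.07373619 0.15221738] [0.51751825 0.05992642 0.14594203] [0.53481671 0.08853493 0.15480018] s rel 0.013771164825787609 0.02097461816678664
95 [array([0.6185, 0.0432, 0.1442]), array([0.614 , 0.0334, 0.1423]), array([0.6095, 0.0233, 0.1427])]
105 [array([0.6118, 0.0467, 0.1431]), array([0.6073, 0.0365, 0.1442]), array([0.6027, 0.0264, 0.1425])]
137 [array([0.5894, 0.0577, 0.1438]), array([0.5848, 0.0471, 0.145 ]), array([0.5797, 0.0369, 0.142 ])]
172 [array([0.5627, 0.071 , 0.1433]), array([0.5578, 0.06  , 0.1435]), array([0.5529, 0.0491, 0.1435])]
200 [array([0.5395, 0.0826, 0.1425]), array([0.5345, 0.0711, 0.143 ]), array([0.5294, 0.0598, 0.1429])]
```

```bash
cat > st.py <<'E'
from h import *
from bench import ctrl
o=ctrl.get_obs();r=o["eef_pos"][:2]-[.543,.0667];d=np.array([-.907,.4217])
f=o["wrist_force"];print("s mm",1e3*r@d,"lat",1e3*(r@[-d[1],d[0]]),"z",1e3*o["eef_pos"][2],"F boom",f[:2]@d,"Fz",f[2],"t",o["time_s"])
togo(o,[.5407,.0677,.152],d)
E
python3 -m jog '[[[-1.3,0,0.5],[0,0.012,0],0],[[0,1.5,0],[0,0,0],0],[[0,1.5,0],[0,0,0],0],[[0,1.5,0],[0,0,0],0],[[0,1.0,0],[0,0,0],0],[[0,0,0],[0,0,0],0],[[0,0,0],[0,0,0],0]]'
python3 st.py
```

```text
time_s: 2.95
eef_pos: [0.5378, 0.0579, 0.1701]
eef_rot: [-0.378, 0.379, -0.596, 0.598]
wrist_force: [0.1, -1.1, -0.8]
opening: -0.001
s mm 0.9860679872566099 lat 10.205448054968537 z 170.07304647921606 F boom -0.5232422610588334 Fz -0.8100819411849691 t 2.95
tool x,y,z cols
 [[-0.427 -0.     0.904]
 [-0.904 -0.003 -0.427]
 [ 0.003 -1.     0.001]]
shift cm [-1.02  1.8  -0.16]
turn [-4.000e-03  3.135e+00 -2.000e-03]
turn [-0.001 -0.006  0.003]
```

```bash
python3 -m jog '[[[-1.0,0,-0.15],[0,-0.006,0],0],[[0,0,0],[0,0,0],0],[[0,0,0],[0,0,0],0],[[0,0,0],[0,0,0],0]]'
python3 st.py
```

```text
time_s: 3.28
eef_pos: [0.5422, 0.0674, 0.1727]
eef_rot: [-0.38, 0.38, -0.595, 0.598]
wrist_force: [0.1, 1.0, -0.7]
opening: 0.001
s mm 1.0195021605859922 lat -0.2476285065016682 z 172.67526850851064 F boom 0.3180155317917666 Fz -0.7300263452856831 t 3.2833
tool x,y,z cols
 [[-0.422  0.003  0.906]
 [-0.906 -0.003 -0.422]
 [ 0.001 -1.     0.004]]
shift cm [ 0.03  2.07 -0.16]
turn [-2.000e-03  3.141e+00 -7.000e-03]
turn [-0.004 -0.001  0.001]
```

```bash
python3 -m jog '[[[0,1.0,-0.16],[0,0,0],0],[[0,0,0],[0,0,0],0],[[0,0.8,0],[0,0,0],0],[[0,0,0],[0,0,0],0],[[0,0,0],[0,0,0],0],[[0,0,0],[0,0,0],0]]'
python3 st.py
```

```text
time_s: 3.78
eef_pos: [0.5409, 0.0684, 0.1534]
eef_rot: [-0.381, 0.38, -0.594, 0.598]
wrist_force: [0.0, 0.0, 0.2]
opening: 0.001
s mm 2.636875339752524 lat -0.6845497528269069 z 153.3592873423335 F boom -0.004339338198016211 Fz 0.19838430500405385 t 3.7833
tool x,y,z cols
 [[-0.421  0.004  0.907]
 [-0.907 -0.003 -0.421]
 [ 0.001 -1.     0.005]]
shift cm [0.07 0.14 0.01]
turn [ 2.000e-03 -3.141e+00  9.000e-03]
turn [-0.005  0.     0.001]
```

```bash
for i in 1 ; do python3 -m jog '[[[0,0.2,0],[-0.005,0,0],0],[[0,0,0],[0,0,0],0],[[0,0,0],[0,0,0],0]]'; done
python3 st.py | head -1
python3 -m jog '[[[0,0.2,0],[0,0,0],0],[[0,0,0],[0,0,0],0],[[0,0,0],[0,0,0],0]]'
python3 st.py | head -1;
python3 -m jog '[[[0,0.15,0],[0,0,0],0]]'
python3 st.py | head -1
```

```text
time_s: 4.03
eef_pos: [0.541, 0.0683, 0.1512]
eef_rot: [-0.38, 0.381, -0.596, 0.596]
wrist_force: [0.1, 0.3, 0.4]
opening: 0.0
s mm 2.4887670718853108 lat -0.6590435349481746 z 151.22463935345365 F boom 0.06663130203346508 Fz 0.4008886418362011 t 4.0333
time_s: 4.28
eef_pos: [0.5413, 0.0682, 0.1493]
eef_rot: [-0.38, 0.381, -0.596, 0.596]
wrist_force: [1.0, -0.3, -0.2]
opening: -0.001
s mm 2.213878028721474 lat -0.6344033075585374 z 149.25123258123645 F boom -0.9882519369431667 Fz -0.21748783259883103 t 4.2833
time_s: 4.37
eef_pos: [0.5416, 0.0682, 0.1481]
eef_rot: [-0.38, 0.38, -0.596, 0.597]
wrist_force: [0.3, -0.1, 0.4]
opening: 0.001
s mm 1.9418435582419196 lat -0.738002885670388 z 148.0641382912386 F boom -0.35956823514719943 Fz 0.4066721111927322 t 4.3667
```

```bash
for k in a; do python3 -m jog '[[[0,0.12,0.0],[0,0,0],0],[[0,0,0],[0,0,0],0]]'; python3 st.py | head -1; done
python3 -m jog '[[[0,0.12,0],[0,0,0],0],[[0,0.03,0],[0,0,0],0]]'; python3 st.py | head -1
python3 -m jog '[[[0,0.12,0],[0,0,0],0],[[0,0.03,0],[0,0,0],0]]'; python3 st.py | head -1
```

```text
time_s: 4.53
eef_pos: [0.5416, 0.0682, 0.1471]
eef_rot: [-0.38, 0.38, -0.596, 0.597]
wrist_force: [-1.0, 0.7, 2.7]
opening: 0.001
s mm 1.8655719911793065 lat -0.766699530862586 z 147.0709249423079 F boom 1.1681625223214596 Fz 2.685543141681838 t 4.5333
time_s: 4.7
eef_pos: [0.5419, 0.0682, 0.1463]
eef_rot: [-0.381, 0.38, -0.595, 0.597]
wrist_force: [-2.5, -1.0, 4.2]
opening: -0.005
s mm 1.6033023149040213 lat -0.8608309933484544 z 146.31044367383427 F boom 1.8463360724728224 Fz 4.157484581206989 t 4.7
time_s: 4.87
eef_pos: [0.5422, 0.0681, 0.1454]
eef_rot: [-0.381, 0.38, -0.595, 0.597]
wrist_force: [-2.1, 0.4, 5.0]
opening: -0.002
s mm 1.2923543076228645 lat -0.9877512071404478 z 145.42042261133344 F boom 2.1181298660517967 Fz 5.00075255288363 t 4.8667
```

```bash
python3 -m jog '[[[0,0.12,-0.03],[0,0,0],0],[[0,0.05,-0.03],[0,0,0],0]]'; python3 st.py | head -1
python3 -m jog '[[[0,0.12,-0.03],[0,0,0],0],[[0,0.05,-0.03],[0,0,0],0]]'; python3 st.py
```

```text
time_s: 5.03
eef_pos: [0.5424, 0.0682, 0.1444]
eef_rot: [-0.381, 0.38, -0.595, 0.597]
wrist_force: [-1.0, -0.5, 5.3]
opening: -0.001
s mm 1.1937719771447561 lat -1.0633993295471675 z 144.35243667410288 F boom 0.6857867074636883 Fz 5.318353264811881 t 5.0333
time_s: 5.2
eef_pos: [0.5424, 0.0682, 0.1437]
eef_rot: [-0.382, 0.379, -0.594, 0.598]
wrist_force: [-3.0, -0.6, 7.4]
opening: 0.0
s mm 1.132868717572298 lat -1.122432062292418 z 143.74954136533194 F boom 2.5289672257477296 Fz 7.445307488131376 t 5.2
tool x,y,z cols
 [[-0.421  0.006  0.907]
 [-0.907 -0.003 -0.421]
 [-0.    -1.     0.006]]
shift cm [ 0.12 -0.83 -0.13]
turn [-0.    -3.141  0.01 ]
turn [-0.006  0.    -0.   ]
```

```bash
python3 -m jog '[[[0,0.1,-0.05],[-0.006,0,0],0],[[0,0.08,-0.1],[0,0,0],0]]'; python3 st.py | head -1
python3 -m jog '[[[0,0.1,-0.12],[0,0,0],0],[[0,0.1,-0.12],[0,0,0],0]]'; python3 st.py|head -1
```

```text
time_s: 5.37
eef_pos: [0.5423, 0.0683, 0.1437]
eef_rot: [-0.381, 0.38, -0.595, 0.597]
wrist_force: [-0.3, -1.4, 6.9]
opening: 0.001
s mm 1.27663266924073 lat -1.1352203700156593 z 143.7370195301863 F boom -0.2822393118065021 Fz 6.880906822021279 t 5.3667
time_s: 5.53
eef_pos: [0.5424, 0.0683, 0.1438]
eef_rot: [-0.382, 0.379, -0.594, 0.599]
wrist_force: [-1.2, -2.1, 8.2]
opening: 0.0
s mm 1.2368477990172966 lat -1.1510898724763485 z 143.7809651369487 F boom 0.19364052417445304 Fz 8.188496672626595 t 5.5333
```

```bash
python3 -m jog '[[[0,0.1,-0.22],[-0.006,0,0],0],[[0,0.1,-0.22],[0,0,0],0]]'; python3 st.py | head -1
python3 -m jog '[[[0,0.1,-0.28],[0,0,0],0],[[0,0.1,-0.28],[0,0,0],0]]'; python3 st.py|head -1
```

```text
time_s: 5.7
eef_pos: [0.5414, 0.0691, 0.1439]
eef_rot: [-0.383, 0.378, -0.594, 0.599]
wrist_force: [2.3, -0.6, 6.5]
opening: 0.001
s mm 2.480650131526336 lat -1.4530157361951064 z 143.86505903468293 F boom -2.3528495120455952 Fz 6.532575681993049 t 5.7
time_s: 5.87
eef_pos: [0.5397, 0.0703, 0.1439]
eef_rot: [-0.385, 0.376, -0.591, 0.601]
wrist_force: [5.6, -4.3, 2.4]
opening: 0.003
s mm 4.4797124912882085 lat -1.896202221874304 z 143.9171595763764 F boom -6.902452041152925 Fz 2.402907612828619 t 5.8667
```

```bash
python3 -m jog '[[[0,0.2,-0.2],[-0.01,0,0],0],[[0,0.2,-0.25],[0,0,0],0]]'; python3 st.py
```

```text
time_s: 6.03
eef_pos: [0.5398, 0.0704, 0.1437]
eef_rot: [-0.385, 0.375, -0.592, 0.601]
wrist_force: [0.1, -4.7, 13.5]
opening: 0.002
s mm 4.491221283634669 lat -1.995380027782072 z 143.7214841340947 F boom -2.1070078793707014 Fz 13.491338957461963 t 6.0333
tool x,y,z cols
 [[-0.422  0.019  0.907]
 [-0.907 -0.004 -0.422]
 [-0.005 -1.     0.019]]
shift cm [ 0.2  -0.82  0.21]
turn [ 0.007  3.141 -0.029]
turn [-0.019 -0.    -0.005]
```

```bash
python3 -m jog '[[[0.05,0.1,-0.3],[-0.01,0,0],0],[[0.05,0.12,-0.35],[0,0,0],0]]'; python3 st.py|head -1;  python3 -m jog '[[[0.05,0.13,-0.4],[0,0,0],0]]'; python3 st.py
```

```text
time_s: 6.2
eef_pos: [0.5393, 0.0704, 0.1445]
eef_rot: [-0.387, 0.373, -0.591, 0.601]
wrist_force: [8.2, -2.7, 2.8]
opening: 0.002
s mm 4.8621909663587415 lat -1.7799174409808813 z 144.5413360393511 F boom -8.53713146500394 Fz 2.8052222252234436 t 6.2
time_s: 6.28
eef_pos: [0.5387, 0.0706, 0.1446]
eef_rot: [-0.388, 0.371, -0.589, 0.603]
wrist_force: [7.0, -2.8, 3.3]
opening: -0.003
s mm 5.539047848783133 lat -1.7601859512527176 z 144.61201193389084 F boom -7.544761590165517 Fz 3.304781534792811 t 6.2833
tool x,y,z cols
 [[-0.423  0.031  0.906]
 [-0.906 -0.004 -0.423]
 [-0.01  -1.     0.03 ]]
shift cm [ 0.17 -0.73  0.33]
turn [ 0.015  3.14  -0.047]
turn [-0.03  -0.001 -0.01 ]
```

```bash
python3 -m jog '[[[0.05,0,0.1],[-0.03,0,-0.005],0],[[0.05,0,0],[-0.03,0,-0.005],0],[[0.05,0.05,0],[-0.01,0,0],0]]'; python3 st.py
```

```text
time_s: 6.53
eef_pos: [0.5404, 0.0695, 0.1458]
eef_rot: [0.373, -0.386, 0.608, -0.584]
wrist_force: [-1.1, 1.9, 4.9]
opening: -0.002
s mm 3.5393361960715 lat -1.4061445980280696 z 145.7891352606354 F boom 1.800458979136819 Fz 4.888985243170399 t 6.5333
tool x,y,z cols
 [[-0.422 -0.034  0.906]
 [-0.906  0.018 -0.422]
 [-0.003 -0.999 -0.038]]
shift cm [ 0.15 -0.62  0.08]
turn [0.004 3.14  0.06 ]
turn [ 0.038 -0.001 -0.003]
```

```bash
python3 -m jog '[[[0.03,0.15,0],[0,0,0],0],[[0.03,0.15,0],[0,0,0],0],[[0,0.15,-0.05],[0,0,0],0]]'; python3 st.py|head -1;python3 -m jog '[[[0,0.15,-0.1],[0,0,0],0],[[0,0.15,-0.15],[-0.005,0,0],0]]'; python3 st.py
```

```text
time_s: 6.78
eef_pos: [0.5409, 0.0692, 0.1437]
eef_rot: [0.374, -0.386, 0.608, -0.585]
wrist_force: [-6.2, -1.3, 20.7]
opening: -0.001
s mm 2.938324017691921 lat -1.4153119985743885 z 143.707521377452 F boom 5.028387107929965 Fz 20.679759611151677 t 6.7833
time_s: 6.95
eef_pos: [0.5408, 0.0693, 0.1439]
eef_rot: [0.375, -0.385, 0.608, -0.585]
wrist_force: [1.6, -2.3, 9.5]
opening: 0.0
s mm 3.0668705748877008 lat -1.40595630234288 z 143.9203017670362 F boom -2.4463633439589345 Fz 9.492578194621553 t 6.95
tool x,y,z cols
 [[-0.422 -0.03   0.906]
 [-0.906  0.019 -0.422]
 [-0.004 -0.999 -0.035]]
shift cm [ 0.14 -0.81  0.03]
turn [0.007 3.14  0.055]
turn [ 0.035 -0.001 -0.004]
```

```bash
python3 -m jog '[[[0,0.15,-0.2],[-0.006,0,0],0],[[0,0.17,-0.2],[-0.006,0,0],0]]'; python3 st.py|head -1;python3 -m jog '[[[0,0.17,-0.25],[-0.008,0,0],0]]'; python3 st.py
```

```text
time_s: 7.12
eef_pos: [0.5408, 0.0693, 0.1439]
eef_rot: [0.375, -0.385, 0.608, -0.584]
wrist_force: [1.6, -2.3, 10.8]
opening: 0.002
s mm 3.1480098217032517 lat -1.434334769084012 z 143.86906117889168 F boom -2.432288177887287 Fz 10.790675043725898 t 7.1167
time_s: 7.2
eef_pos: [0.5407, 0.0693, 0.144]
eef_rot: [0.374, -0.385, 0.609, -0.584]
wrist_force: [3.3, -3.6, 8.6]
opening: 0.003
s mm 3.17804515739946 lat -1.4336076788710033 z 143.96571125188055 F boom -4.475709531362893 Fz 8.577109710333188 t 7.2
tool x,y,z cols
 [[-0.423 -0.032  0.906]
 [-0.906  0.022 -0.422]
 [-0.006 -0.999 -0.039]]
shift cm [ 0.14 -0.81  0.04]
turn [0.01 3.14 0.06]
turn [ 0.039 -0.001 -0.006]
```

```bash
python3 -m jog '[[[0,0.2,-0.3],[-0.006,0,0],0]]'; python3 st.py|head -1;python3 -m jog '[[[0,0.2,-0.36],[-0.008,0,0],0]]'; python3 st.py|head -1; python3 -m jog '[[[0,0.2,-0.36],[-0.008,0,0],0]]'; python3 st.py
```

```text
time_s: 7.28
eef_pos: [0.5406, 0.0694, 0.1439]
eef_rot: [0.375, -0.385, 0.609, -0.584]
wrist_force: [4.4, -3.5, 10.6]
opening: -0.002
s mm 3.3234406183499092 lat -1.4709883643807176 z 143.88152795940667 F boom -5.45767655258931 Fz 10.631363818528815 t 7.2833
time_s: 7.37
eef_pos: [0.54, 0.0699, 0.1439]
eef_rot: [0.375, -0.385, 0.609, -0.583]
wrist_force: [4.6, -3.3, 9.7]
opening: 0.002
s mm 4.016434287255714 lat -1.6363941981498638 z 143.89274650773856 F boom -5.5669511750328695 Fz 9.662168454238287 t 7.3667
time_s: 7.45
eef_pos: [0.5393, 0.0704, 0.1438]
eef_rot: [0.375, -0.384, 0.61, -0.583]
wrist_force: [3.5, -2.3, 7.7]
opening: -0.0
s mm 4.88715063622752 lat -1.8432762396607314 z 143.84833322886814 F boom -4.121293956825363 Fz 7.744296643119407 t 7.45
tool x,y,z cols
 [[-0.423 -0.032  0.905]
 [-0.906  0.025 -0.423]
 [-0.009 -0.999 -0.04 ]]
shift cm [ 0.18 -0.83  0.21]
turn [0.015 3.139 0.062]
turn [ 0.04  -0.002 -0.009]
```

```bash
python3 -m jog '[[[0.03,0.22,-0.36],[-0.008,0,0.004],0]]'; python3 st.py|head -1;python3 -m jog '[[[0.03,0.2,-0.36],[-0.008,0,0.004],0]]'; python3 st.py|head -1; python3 -m jog '[[[0.03,0.2,-0.4],[-0.008,0,0.004],0]]'; python3 st.py
```

```text
time_s: 7.53
eef_pos: [0.5387, 0.0708, 0.1437]
eef_rot: [0.376, -0.383, 0.611, -0.581]
wrist_force: [5.6, -3.9, 10.8]
opening: -0.001
s mm 5.605451843483524 lat -1.9629195173753864 z 143.7047821011951 F boom -6.739292928190325 Fz 10.812022402665441 t 7.5333
time_s: 7.62
eef_pos: [0.5381, 0.0712, 0.1437]
eef_rot: [0.378, -0.381, 0.613, -0.58]
wrist_force: [5.2, -3.5, 8.0]
opening: 0.002
s mm 6.340843337288332 lat -2.0586776481136932 z 143.74892184821482 F boom -6.151160072059323 Fz 8.005177019472235 t 7.6167
time_s: 7.7
eef_pos: [0.5378, 0.0715, 0.1438]
eef_rot: [0.38, -0.379, 0.614, -0.579]
wrist_force: [7.3, -4.0, 6.5]
opening: -0.001
s mm 6.75887123083989 lat -2.1007188548268605 z 143.82524518874243 F boom -8.312598866312012 Fz 6.534243536301764 t 7.7
tool x,y,z cols
 [[-0.424 -0.026  0.905]
 [-0.905  0.041 -0.423]
 [-0.026 -0.999 -0.041]]
shift cm [ 0.19 -0.84  0.39]
turn [0.041 3.138 0.064]
turn [ 0.041 -0.003 -0.026]
```

```bash
python3 -m jog '[[[0.02,0.22,-0.45],[-0.008,0,-0.012],0]]'; python3 st.py|head -1;python3 -m jog '[[[0.02,0.25,-0.45],[-0.008,0,-0.012],0]]'; python3 st.py
```

```text
time_s: 7.78
eef_pos: [0.537, 0.0717, 0.1438]
eef_rot: [0.377, -0.382, 0.612, -0.582]
wrist_force: [7.1, -4.0, 6.3]
opening: 0.002
s mm 7.531656351777162 lat -2.0612704789875265 z 143.77549125113399 F boom -8.180871440977631 Fz 6.34494424374199 t 7.7833
time_s: 7.87
eef_pos: [0.5367, 0.0719, 0.1438]
eef_rot: [0.374, -0.384, 0.609, -0.584]
wrist_force: [8.4, -6.0, 8.9]
opening: -0.001
s mm 7.938970841744515 lat -2.090475496520144 z 143.7734395863321 F boom -10.176229541890866 Fz 8.947095481938002 t 7.8667
tool x,y,z cols
 [[-0.425 -0.032  0.905]
 [-0.905  0.021 -0.425]
 [-0.006 -0.999 -0.038]]
shift cm [ 0.21 -0.84  0.51]
turn [0.009 3.137 0.059]
turn [ 0.038 -0.004 -0.006]
```

Run:
```python
from h import *
from bench import imaging
a=[]
for n in ["wrist","scene"]:
    c=imaging.camera(n);np.savez(f"{n}2.npz",**c);a.append(c["frame"][...,::-1])
cv2.imwrite("pics/w2.png",np.hstack([cv2.resize(a[0][100:340,140:340],(400,480)),cv2.resize(a[1][90:200,240:340],(400,440),interpolation=cv2.INTER_CUBIC)[:480] if 0 else cv2.resize(a[1][90:210,240:340],(400,480),interpolation=cv2.INTER_CUBIC)]))
```

```text
(no output)
```

View pics/w2.png

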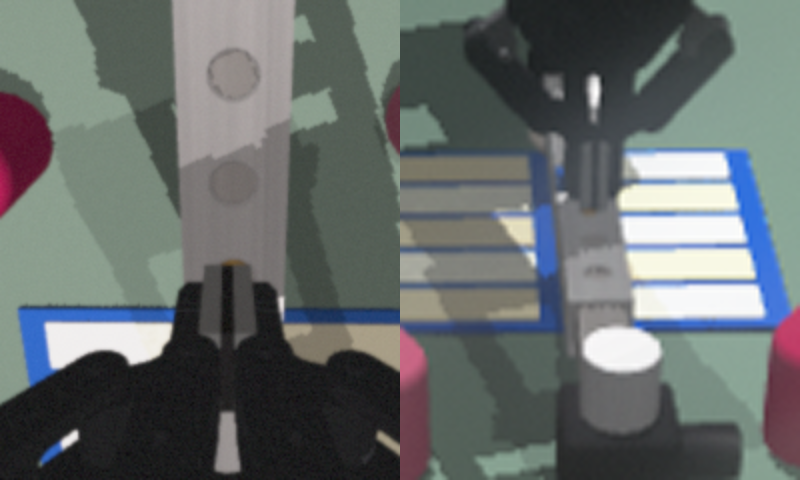

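The picture shows the tip over the button with a sliver of brass visible behind it. The −30 and −60 holes are at crop (233,183) and (233,74). I'll work out how far the sleeve has moved from those holes.

Run:
```python
from h import *
d=np.array([-.907,.4217])
a=dict(np.load("wrist1.npz"));b=dict(np.load("wrist2.npz"))
cv2.imwrite('/tmp/a.png',a["frame"])
def hole(c,box):
    g=cv2.cvtColor(c["frame"],cv2.COLOR_RGB2GRAY)[box[1]:box[3],box[0]:box[2]].astype(float)
    bg=np.median(g,axis=1,keepdims=True); e=np.abs(g-cv2.GaussianBlur(g,(0,0),12)); v,u=np.nonzero(e>6)
    print(len(u),u.min()+box[0],u.max()+box[0],v.min()+box[1],v.max()+box[1])
hole(b,(242,120,272,155));hole(b,(244,180,270,204))
def S(c,u,v): return 1e3*(ray(c,u,v,.1437)[:2]-[.543,.0667])@d
# image 1 approx hole px from 0.893-scaled view: (210,106),(210,139),(211,168 button)
for p in [(235.5,119),(235.5,156)]: print("before",S(a,*p))
for p in [(256.5,137.2),(256.5,191.2)]: print("after",S(b,*p))
```

```text
789 242 271 120 154
149 244 269 180 203
before -60.278020157486964
before -30.174112698063926
after -56.92842450942082
after -27.38010309941004
```

The sleeve has moved about 3 mm, so the hole edge is riding onto the dome. I'll keep going.

```bash
python3 -m jog '[[[0.02,0.22,-0.45],[-0.008,0,-0.005],0]]'; python3 st.py|head -1;python3 -m jog '[[[0.02,0.22,-0.45],[-0.008,0,-0.005],0]]'; python3 st.py|head -1; python3 -m jog '[[[0.02,0.22,-0.5],[-0.008,0,-0.005],0]]'; python3 st.py|head -1
```

```text
time_s: 8.05
eef_pos: [0.5362, 0.0722, 0.1439]
eef_rot: [0.373, -0.385, 0.608, -0.586]
wrist_force: [8.1, -5.6, 5.2]
opening: 0.001
s mm 8.498122291619595 lat -2.067750763166928 z 143.85444348451992 F boom -9.729421094700673 Fz 5.233461972255339 t 8.05
time_s: 8.13
eef_pos: [0.536, 0.0722, 0.1439]
eef_rot: [0.372, -0.386, 0.607, -0.587]
wrist_force: [8.5, -5.4, 4.6]
opening: -0.001
s mm 8.630678990869399 lat -2.021794356184968 z 143.85170885982598 F boom -10.013303895597186 Fz 4.591510687792284 t 8.1333
time_s: 8.22
eef_pos: [0.5357, 0.0723, 0.1438]
eef_rot: [0.372, -0.386, 0.605, -0.589]
wrist_force: [9.5, -6.3, 4.1]
opening: -0.0
s mm 8.989924990060423 lat -1.98002708955854 z 143.8492118114425 F boom -11.233680838374616 Fz 4.072547670556267 t 8.2167
```

```bash
python3 -m jog '[[[0.01,0.28,-0.55],[-0.008,0,0],0]]'; python3 st.py|head -1;python3 -m jog '[[[0.01,0.28,-0.58],[-0.008,0,0],0]]'; python3 st.py|head -1; python3 -m jog '[[[0.01,0.28,-0.6],[-0.008,0,0],0]]'; python3 st.py
```

```text
time_s: 8.3
eef_pos: [0.5355, 0.0724, 0.1438]
eef_rot: [0.373, -0.385, 0.604, -0.59]
wrist_force: [9.8, -7.0, 10.8]
opening: 0.001
s mm 9.187196957500964 lat -2.0400609435017016 z 143.77182971982865 F boom -11.819755104487406 Fz 10.751919040311172 t 8.3
time_s: 8.38
eef_pos: [0.5354, 0.0725, 0.1439]
eef_rot: [0.374, -0.383, 0.603, -0.591]
wrist_force: [11.5, -8.3, 6.8]
opening: -0.001
s mm 9.381258303401875 lat -2.072785026540004 z 143.851474566253 F boom -13.905546574564793 Fz 6.777934156010656 t 8.3833
time_s: 8.47
eef_pos: [0.5353, 0.0725, 0.1439]
eef_rot: [0.376, -0.382, 0.602, -0.593]
wrist_force: [12.7, -8.2, 5.8]
opening: -0.002
s mm 9.460595278304217 lat -2.04574076694584 z 143.91573212984187 F boom -14.982721986090066 Fz 5.766398833371587 t 8.4667
tool x,y,z cols
 [[-0.427 -0.014  0.904]
 [-0.904  0.006 -0.427]
 [ 0.    -1.    -0.015]]
shift cm [ 0.21 -0.82  0.68]
turn [-1.000e-03  3.136e+00  2.400e-02]
turn [ 0.015 -0.006  0.   ]
```

Run:
```python
from h import *
from bench import imaging
c=imaging.camera("wrist");np.savez("wrist3.npz",**c)
cv2.imwrite("pics/w3.png",cv2.resize(c["frame"][110:290,190:330,::-1],(560,600) if 0 else (466,600),interpolation=cv2.INTER_CUBIC))
```

```text
(no output)
```

View pics/w3.png

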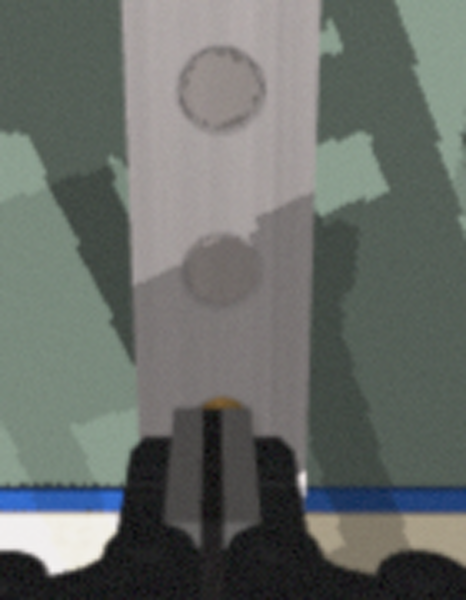

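Run:
```python
from h import *
d=np.array([-.907,.4217]);b=dict(np.load("wrist3.npz"))
def S(u,v,z): 
    r=ray(b,u,v,z)[:2]-[.543,.0667];return (1e3*r@d).round(2),(1e3*r@[-d[1],d[0]]).round(2)
for p in [(256.3,136.7,.1437),(256.3,191,.1437),(256.6,229.1,.1437),(256.6,232.4,.1437),(242.7,232.6,.1437),(265.2,232.6,.1437)]: print(S(*p))
```

```text
(np.float64(-55.39), np.float64(0.3))
(np.float64(-25.61), np.float64(0.24))
(np.float64(-2.04), np.float64(0.36))
(np.float64(0.12), np.float64(0.36))
(np.float64(0.21), np.float64(-7.79))
(np.float64(0.28), np.float64(5.39))
```

Sleeve is at +4.4 mm with the hole edge near the dome's top. I'll raise the push slightly, staying well under 25 N.

```bash
python3 -m jog '[[[0.02,0.2,-0.62],[-0.012,0,0],0]]'; python3 st.py|head -1;python3 -m jog '[[[0.02,0.2,-0.64],[-0.012,0,0],0]]'; python3 st.py|head -1; python3 -m jog '[[[0.02,0.2,-0.66],[-0.012,0,0],0]]'; python3 st.py
```

```text
time_s: 8.6
eef_pos: [0.5336, 0.0733, 0.144]
eef_rot: [0.376, -0.381, 0.603, -0.592]
wrist_force: [9.7, -4.0, 0.3]
opening: -0.002
s mm 11.336832377167365 lat -1.9914618682631011 z 143.96807737414346 F boom -10.461004448183127 Fz 0.3166560468553614 t 8.6
time_s: 8.68
eef_pos: [0.5315, 0.0742, 0.1438]
eef_rot: [0.375, -0.381, 0.604, -0.591]
wrist_force: [7.6, -3.3, 4.4]
opening: 0.0
s mm 13.558453127771811 lat -1.9591626607845785 z 143.84862094391218 F boom -8.22572742387986 Fz 4.426128285963423 t 8.6833
time_s: 8.77
eef_pos: [0.5292, 0.0753, 0.1438]
eef_rot: [0.375, -0.381, 0.605, -0.59]
wrist_force: [7.6, -5.1, 6.2]
opening: 0.002
s mm 16.123243100237 lat -1.9973486170983727 z 143.83119015975993 F boom -9.013365327627213 Fz 6.237106034325988 t 8.7667
tool x,y,z cols
 [[-0.429 -0.017  0.903]
 [-0.903  0.014 -0.429]
 [-0.005 -1.    -0.022]]
shift cm [ 0.19 -0.85  1.34]
turn [0.008 3.134 0.034]
turn [ 0.022 -0.008 -0.005]
```

```bash
python3 -m jog '[[[0.02,0.05,-0.55],[0,0,0],0],[[0.02,0.0,-0.55],[0,0,0],0],[[0.02,0,-0.5],[0,0,0],0]]'; python3 st.py|head -1;python3 -m jog '[[[0.02,0,-0.5],[0,0,0],0],[[0.02,0,-0.5],[0,0,0],0]]'; python3 st.py
```

```text
time_s: 9.02
eef_pos: [0.5221, 0.0785, 0.1443]
eef_rot: [0.38, -0.375, 0.6, -0.596]
wrist_force: [9.5, -2.9, -4.0]
opening: -0.003
s mm 23.908092347086594 lat -1.903326979642706 z 144.30750704182134 F boom -9.856353492380153 Fz -3.990373540035259 t 9.0167
time_s: 9.18
eef_pos: [0.5168, 0.0809, 0.1443]
eef_rot: [-0.382, 0.372, -0.598, 0.599]
wrist_force: [5.8, -1.8, 0.0]
opening: -0.001
s mm 29.727636844799694 lat -1.872883284885239 z 144.34811911180424 F boom -6.061125322553198 Fz 0.01372968831229826 t 9.1833
tool x,y,z cols
 [[-0.432  0.013  0.902]
 [-0.902  0.007 -0.432]
 [-0.012 -1.     0.009]]
shift cm [ 0.15 -0.74  2.73]
turn [ 0.019  3.13  -0.014]
turn [-0.009 -0.011 -0.012]
```

```bash
python3 -m jog '[[[0,0,-0.33],[-0.005,0,-0.005],0]]'; python3 st.py|head -1;python3 -m jog '[[[0,0,-0.35],[-0.005,0,-0.005],0]]'; python3 st.py|head -1;python3 -m jog '[[[0,0,-0.35],[-0.005,0,0],0]]'; python3 st.py|head -1
```

```text
time_s: 9.27
eef_pos: [0.5151, 0.0818, 0.1443]
eef_rot: [-0.381, 0.373, -0.597, 0.599]
wrist_force: [5.8, -2.4, -1.2]
opening: -0.005
s mm 31.695720360337578 lat -1.8711970341765196 z 144.32540345404806 F boom -6.275272430633264 Fz -1.182081952888993 t 9.2667
time_s: 9.35
eef_pos: [0.5133, 0.0825, 0.1443]
eef_rot: [-0.379, 0.374, -0.597, 0.6]
wrist_force: [5.9, -2.5, -0.4]
opening: 0.0
s mm 33.63151468713431 lat -1.8450855602285519 z 144.30996417084472 F boom -6.417886390503157 Fz -0.43960243434791607 t 9.35
time_s: 9.43
eef_pos: [0.5115, 0.0834, 0.1443]
eef_rot: [-0.379, 0.374, -0.597, 0.6]
wrist_force: [5.3, -3.7, -0.9]
opening: 0.002
s mm 35.61756938384746 lat -1.86004779326309 z 144.2821016142901 F boom -6.428764181954276 Fz -0.8977045871249819 t 9.4333
```

```bash
python3 -m jog '[[[0,0,-0.25],[-0.005,0,0],0]]'; python3 st.py|head -1;python3 -m jog '[[[0,0,-0.25],[0,0,0],0]]'; python3 st.py|head -1;python3 -m jog '[[[0,0,-0.25],[0,0,0],0]]'; python3 st.py|head -1
```

```text
time_s: 9.52
eef_pos: [0.5107, 0.0837, 0.1443]
eef_rot: [-0.379, 0.374, -0.598, 0.599]
wrist_force: [7.1, -4.1, -2.9]
opening: -0.001
s mm 36.48291033406305 lat -1.8437896308428712 z 144.3149664372595 F boom -8.149308272878127 Fz -2.9466415203625247 t 9.5167
time_s: 9.6
eef_pos: [0.5105, 0.0839, 0.1444]
eef_rot: [-0.38, 0.373, -0.596, 0.601]
wrist_force: [9.3, -4.5, -2.8]
opening: -0.001
s mm 36.728678264410625 lat -1.8572693081519056 z 144.37389579143016 F boom -10.320608191081702 Fz -2.7733518731761118 t 9.6
time_s: 9.68
eef_pos: [0.5105, 0.0839, 0.1445]
eef_rot: [-0.381, 0.371, -0.594, 0.603]
wrist_force: [9.2, -4.3, -3.3]
opening: 0.0
s mm 36.699754878828294 lat -1.864494709441527 z 144.48192838947872 F boom -10.209326512864687 Fz -3.3440929554781764 t 9.6833
```

It has stopped dead. Now I'll let go, rise and look.

```bash
python3 -m jog '[[[0,0,0.4],[0,0,0],0],[[0,0,0.2],[0,0,0],0],[[0,-0.5,0],[0,0,0],0],[[0,-1.5,0],[0,0,0],0],[[0,-2.5,0],[0,0,0],0],[[0,-3,0],[0,0,0],0],[[0,-3,0],[0,0,0],0],[[0,-1,0],[0,0,0],0],[[0,0,0],[0,0,0],0],[[0,0,0],[0,0,0],0]]'
python3 - <<'E'
from h import *
from bench import ctrl,imaging
a=[]
for n in ["wrist","scene"]:
    c=imaging.camera(n);np.savez(f"{n}4.npz",**c);a.append(c["frame"][...,::-1])
s=cv2.resize(a[1][80:260,200:380],(384,384),interpolation=cv2.INTER_CUBIC)
cv2.imwrite("pics/w4.png",cv2.resize(np.hstack([a[0],s]),(800,343)))
E
```

```text
time_s: 10.52
eef_pos: [0.5088, 0.0818, 0.2576]
eef_rot: [-0.377, 0.376, -0.598, 0.599]
wrist_force: [0.7, -0.3, -0.4]
opening: -0.002
```

View pics/w4.png

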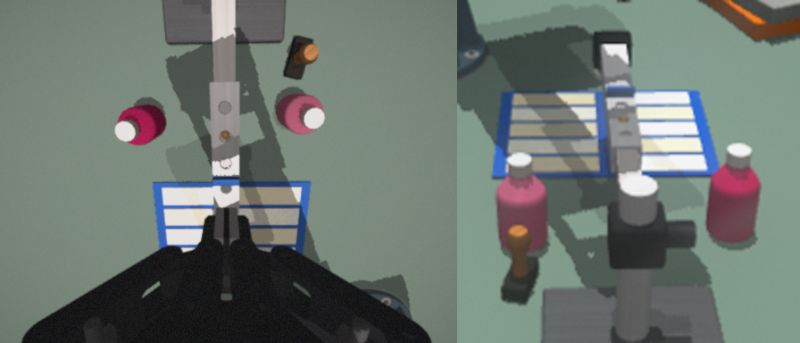

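The brass button now shows in the former −30 hole (wrist view (225,135)), with an empty hole in front of it and the ridge further out. The bottles and stamp are upright. One check on the numbers remains.

Run:
```python
from h import *
d=np.array([-.907,.4217]);c=dict(np.load("wrist4.npz"));hsv=cv2.cvtColor(c["frame"],cv2.COLOR_RGB2HSV)
f=896/800
m=cv2.inRange(hsv,(8,60,50),(30,255,255));q=np.zeros_like(m);q[140:165,240:265]=m[140:165,240:265]
v,u=np.nonzero(q);P=np.array([pt(c,a,b) for a,b in zip(u,v)]);print("button",len(u),P.mean(0).round(4),"ztop",np.percentile(P[:,2],[50,90]))
print("wall z",[pt(c,a,151)[2].round(4) for a in (238,240,264)])
for p in [(224.5*f,107.5*f)]: print("rear hole s (want -30)",1e3*(ray(c,*p,.1437)[:2]-[.543,.0667])@d)
m=cv2.inRange(hsv,(105,120,50),(130,255,255));q=np.zeros_like(m);q[192:213,236:268]=m[192:213,236:268]
v,u=np.nonzero(q);P=np.array([pt(c,a,b) for a,b in zip(u,v)]);P=P[P[:,2]>.143];s=1e3*(P[:,:2]-[.543,.0667])@d;print("ridge s mean",s.mean(),"(start ~18)")
```

```text
button 66 [0.5431 0.0664 0.1455] ztop [0.14565337 0.14694622]
wall z [np.float64(0.1438), np.float64(0.1425), np.float64(0.143)]
rear hole s (want -30) -27.861548213018008
ridge s mean 49.438554669170244 (start ~18)
```

```bash
python3 -c "
from bench import ctrl
print(ctrl.hand_in())"
```

```text
the job is handed in; nothing more can be done
None
```

The boom is one hole longer and the job is handed in; the hand-in gave no verdict. With the fingers closed, I pressed the brass button flush. I then pushed the ridge outwards until the sleeve rode over the button and stopped dead at the next hole. After that I backed off and raised the arm clear.

**Last checks**
- **Sleeve:** it is about 30 mm further out. The ridge measured roughly 31.5 mm from its starting position and the hole behind the button about 32 mm. That fits 30 mm plus the 1.5 mm play, within the camera's 2 mm accuracy.
- **Button:** its mean height is 145.5 mm, against 145.1 mm before I started, so it is fully up again.
- **Contact:** the tool is about 114 mm above the sleeve, and the wrist force is under 1 N.
- **Bottles and stamp:** in the last picture they stand upright, apparently where they were. I did not measure their positions again.

**What went less smoothly**
- **First push:** it stalled against the latch because the tool had tilted. I backed off, tilted it the other way and tried again.
- **Forces:** the highest readings were about 21 N (mostly downward, while pressing the button again) and 15 N along the boom. These are readings between moves, so a short peak in between could have been higher; the limit is 25 N.

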